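Seat a filter funnel in its tapered socket and open the tap

TASK

Pick up the closed filter funnel from its sloping rest, stand it upright with its tapered stem fully home in the filter station whose socket matches it (the wider of the two), lowering it in by hand rather than dropping it, and let go. Then turn that station's tap fully open. Leave the other station's tap alone and do not tip over the beaker or the bottle.

Things in the scene. Friction and masses are not known exactly. Their poses are not given: they have to be found in the camera images.
- funnel: white plastic filter funnel with grey ribbed lid, solid, round, 136 mm long, about 0.15 kg; z axis from spout to lid, origin at the spout's end. Spout 11 mm diameter to z 20 mm; taper 22 mm diameter at z 20 to 42 mm at z 60; straight body 48 mm diameter z 60 to 120; lid 50 mm diameter z 120 to 136. Starts lying in the rest, axis rising 40 degrees toward the lid
- funnel_grip (a point): point on the funnel's axis at its z 110 mm, in the straight 48 mm body just under the lid: a good height to grip it round its outside
- funnel_shoulder (a point): centre of the funnel's section at z 60 mm, where the taper ends in the shoulder of the straight body
- rest: fixed sloping rest, base 150 x 80 x 8 mm, origin under its centre, z up. The funnel lies along its x axis, spout toward -x against an end stop, lid toward +x and up. A V trough carries the funnel between z 62 and 100 mm of its length, not above its axis; the body nearer the lid is free on all sides. Lift the funnel straight up to take it out
- wide_station: fixed filter station: grey base and metal block 100 x 100 x 76 mm with a black rubber collar (56 mm diameter) on it up to 110 mm; origin under its centre, z up; a pipe toward its -x (roughly toward the robot) ends in a valve 120 mm from the centre with a black lever on top
- wide_station_mouth (a point): centre of the wide socket's mouth, in the collar's top plane 110 mm above the worktop. Conical socket, 39.5 mm diameter at the mouth, 22.5 mm at 34 mm depth, room for the spout to 65 mm depth. Same taper as the funnel's; fully home, the funnel's shoulder stands 5 mm above the mouth
- wide_tap (a joint): tap lever of the wide station, about a vertical axis: 0 shut (lever points to the station's +y), 1.57 fully open (lever points to the station's -x, in line with the pipe, away from the block); turns counterclockwise seen from above. Stays where it is left; needs about 2 N at the grip point
- wide_tap_grip (a point): point on the wide station's tap lever 52 mm from the pivot, at mid height (59 mm above the worktop). The lever is a bar 10 mm thick, 22 mm high (48 to 70 mm above the worktop) and reaches 70 mm from the pivot; the pivot is at x = -120 mm, y = 0 in the station's frame
- narrow_station: the other fixed filter station, the same but for a smaller collar (44 mm diameter) and socket (28 mm at the mouth), too small for this funnel; origin under its centre
- narrow_tap (a joint): tap lever of the narrow station, as wide_tap; to be left alone
- beaker: loose glass beaker, 73 mm diameter, 90 mm high, standing; origin at the centre of its foot
- bottle: loose 100 ml bottle with blue cap, 56 mm diameter, 105 mm high, standing; origin at the centre of its foot
Not all that is in view belongs to the job. What is shaped like the funnel but green, purple or red is not meant.

How it is judged:
By the outcome, as a careful person would: the job done as asked, in the order asked, and still so for the second after the job is handed in, with the robot touching nothing.
It also fails if it takes over 64 s, if anything falls off the work surface, if the arm or the gripper's body presses on something with over 40 N, if the wrist force passes 120 N, or if a joint passes its speed limit or range.

ROBOT

A 6-joint arm with a two-finger parallel gripper is mounted at the origin on a cart in front of the work surface, level with it; the furniture and walls round the work are solid. World frame = base frame: x ahead of the robot, y to its left, z up, the work surface at z = 0. Lengths are in m, angles in degrees, forces in N, time in s.
With the tool pointing down it reaches from about 0.325 to 0.9 m from the base axis. Payload 3.5 kg.
Tool frame: the origin (TCP) lies midway between the tips of the shut fingers; the grasp point (between the pads) lies 19 mm behind it; z points along the fingers, y is the direction in which the jaws open and shut (so a half turn about z gives the same grasp; the last joint's range is limited). The gripper opens to 85 mm and grips with 20 to 120 N. Pads are 22 mm wide; open, the fingers measure 114 mm over their backs; the gripper's body (76 mm by 85 mm) begins 54 mm behind the grasp point. The pads swing forward as they close: fully open they stand 13 mm farther back than shut.
Start: joints at [70.164, 15.837, -1.513, 72.651, 0, 84.076], TCP at [0.15, 0.607, 0.231] pointing down, gripper open.
Joint ranges: [-178.77, 178.77], [-48.84, 107.48], [-61.69, 71.31], [-111.58, 123.2], [-90, 87.43], [-180, 180]. Speed limits (degrees/s): [147.25, 147.25, 180, 180, 180, 180].

INTERFACE

Orientations are given as a 3x3 rotation matrix whose columns are the frame's x, y, z axes.
In Python, from cell import * gives the robot as it stands.
- The arm moves only by the tool apply_moves, never from a script. Its argument "motion" is a list of rows, each a list of 5 numbers: the gripper command: -1 is shut, 1 is fully open, values between are in proportion, then the shift along the world's x, y, z each as a share of 40 mm, from -1 to 1, then the turn about the world's z as a share of 0.12 rad, from -1 to 1. A call has 1 to 10 rows; each row shifts and turns the commanded pose from where the row before left it; what a row does not reach is not made up. A row lasts 1/12 s, in which the tool goes at most 41.7 mm and 7.16 degrees, less where a joint would pass 70% of its speed; a pose out of reach is approached as far as the arm can. A call with a number of a shift or a turn outside -1 to 1 is refused whole. A call with a gripper value outside its range is refused whole. The fingers move at their own pace and stop on an object; "grip_force" is the grip in N (left out, the last holds). Time passes only in rows, so rows that do not move let the fingers close. It gives the time, the measured TCP pose, the force and the opening at its end, in the units of the state.
- read_state(): the state, without advancing time (a new reading comes with each control period).
- read_camera(name): name is "scene" or "side" or "wrist"; returns (picture, depth): 400x640x3 uint8, red, green, blue; 400x640 float32, m along the optical axis (not along the pixel's ray), 0 where there is no reading.
- get_calibration(name): a dict with "intrinsics" (3x3 intrinsics, pixels), "pose" (4x4, takes a point from camera to world coordinates); the wrist camera has in their place "T_tool_cam" (4x4, takes a point from camera to tool coordinates, whose origin is the TCP and whose axes are the flange's). Camera axes: x right, y down, z forward; pixel columns grow to the right and rows downward; lengths in m; the calibration is good to about 2 mm. A picture is of the moment at which its call begins: read the wrist's pose just before it. get_calibration takes no time and is no camera call.
- finish_job(): hands the job in, once; it reports no verdict.
Trained networks look in the newest picture that a camera, given by its name, has taken for a name from the list of things; names that differ only in an ending like _2 or _b are one class to them, and where a whole thing is asked for, a point or a joint stands for the part that bears it (a point fixed in the world has none). Each returns a list of dicts, best first, with "p" (0 to 1); they miss things now and then, are a little off and sometimes report something else, mostly with a low value. They report only what shows in the picture. A call takes as long as a camera call. They do not tell look-alikes from the thing itself.
- recognise(query, camera): "at" ([column, row] in pixels, amid what is visible of it).
The state is a dict: "t": time; "joint_pos": joint angles; "qd": joint speeds; "tau": joint torques, N m; "ee_pos": TCP position; "tool_rot": TCP orientation; "ft_force": force on the tool from outside, world axes, zero at the start; "wrist_torque": the same for the moment, N m; "gripper_width": opening from 0.0 (shut) to 1.0 (fully open).
Only numpy, scipy, OpenCV 4.12 (cv2) and the standard library are available. Lean on these libraries where they do the work, as an engineer would, in place of code of your own. Each camera call takes 0.05 s, during which the arm holds its last target.

## Working session

There is one attempt and no reset: what is moved stays moved. The work goes in short steps, Python scripts to look and compute and a tool call to move; the robot and the scene stay as the last step left them, time stands still between calls to the robot, and variables do not carry over. Pictures are saved under pics/ and viewed, and the job is handed in when it is done.

Besides the shell and the picture viewer there is one more tool, called after "Call:" as name([rows], argument=value, ...), one row to a line, values as JSON. apply_moves: Moves the arm, as the interface text tells. Shift numbers are shares of 40 mm and turn numbers shares of 0.12 rad, none past 1 either way. Its arguments: {"type":"object","properties":{"motion":{"type":"array","items":{"type":"array","items":{"type":"number"}}},"grip_force":{"type":"number"}},"required":["motion"]}

```bash
ls; mkdir -p pics
python3 - <<'E'
from cell import *
import cv2,numpy as np
s=read_state();print(s['t'],s['ee_pos'],s['tool_rot'],s['gripper_width'])
for n in ['scene','side','wrist']:
    p,d=read_camera(n);cv2.imwrite(f'pics/{n}0.png',p[:,:,::-1]);np.save(f'pics/{n}0.npy',d)
    c=get_calibration(n);print(n,{k:np.round(v,3).tolist() for k,v in c.items()})
for q in ['funnel','wide_station','wide_tap_grip','narrow_station','wide_station_mouth','rest','beaker','bottle']:
  for n in ['scene','side']:
    print(q,n,[(np.round(r['at']).tolist(),round(r['p'],2)) for r in recognise(q,n)])
E
```

```text
pics
0.0 [0.15000765 0.60591378 0.23012839] [[-9.70654015e-01  2.40479017e-01 -7.91018214e-04]
 [ 2.40480183e-01  9.70651704e-01 -2.13329329e-03]
 [ 2.54790904e-04 -2.26091390e-03 -9.99997412e-01]] 1.00213224855509
scene {'intrinsics': [[454.288, 0.0, 319.163], [0.0, 454.288, 198.459], [0.0, 0.0, 1.0]], 'pose': [[0.603, -0.517, 0.608, -0.273], [-0.797, -0.41, 0.443, -0.601], [0.02, -0.752, -0.659, 1.003], [0.0, 0.0, 0.0, 1.0]]}
side {'intrinsics': [[434.863, 0.0, 326.592], [0.0, 434.863, 197.948], [0.0, 0.0, 1.0]], 'pose': [[1.0, -0.003, 0.001, 0.564], [-0.003, -0.609, 0.793, -1.173], [-0.002, -0.793, -0.609, 1.016], [0.0, 0.0, 0.0, 1.0]]}
wrist {'intrinsics': [[359.647, 0.0, 316.512], [0.0, 359.647, 191.386], [0.0, 0.0, 1.0]], 'T_tool_cam': [[-0.0, -0.96, -0.281, 0.072], [1.0, -0.0, -0.0, 0.001], [0.0, -0.281, 0.96, -0.144], [0.0, 0.0, 0.0, 1.0]]}
funnel scene [([223.0, 229.0], 0.96), ([398.0, 250.0], 0.89), ([438.0, 320.0], 0.86), ([321.0, 276.0], 0.86), ([326.0, 221.0], 0.27)]
funnel side [([319.0, 259.0], 0.97), ([267.0, 184.0], 0.79), ([278.0, 331.0], 0.74), ([265.0, 245.0], 0.67)]
wide_station scene [([353.0, 212.0], 0.73)]
wide_station side [([350.0, 229.0], 0.91)]
wide_tap_grip scene [([324.0, 221.0], 0.74)]
wide_tap_grip side [([387.0, 201.0], 0.65)]
narrow_station scene [([292.0, 181.0], 0.64), ([397.0, 247.0], 0.2)]
narrow_station side [([344.0, 183.0], 0.74), ([315.0, 254.0], 0.71)]
wide_station_mouth scene [([356.0, 212.0], 0.73)]
wide_station_mouth side [([349.0, 227.0], 0.64)]
rest scene [([390.0, 277.0], 0.69), ([263.0, 189.0], 0.28)]
rest side [([312.0, 285.0], 0.79)]
beaker scene [([194.0, 170.0], 0.98), ([391.0, 278.0], 0.6)]
beaker side [([302.0, 146.0], 0.68)]
bottle scene [([344.0, 165.0], 0.8)]
bottle side [([387.0, 200.0], 0.77), ([344.0, 183.0], 0.54)]
```

View pics/scene0.png

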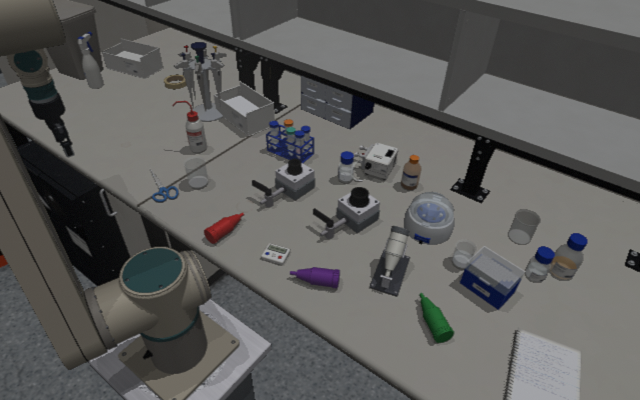

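View pics/side0.png

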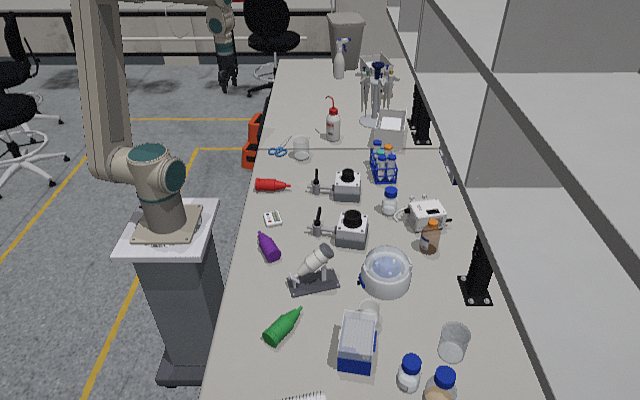

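Run:
```python
import cv2
a=cv2.imread('pics/scene0.png')[150:350,180:480];cv2.imwrite('pics/sc_c.png',cv2.resize(a,None,fx=2.6,fy=2.6,interpolation=cv2.INTER_CUBIC))
a=cv2.imread('pics/side0.png')[120:360,230:450];cv2.imwrite('pics/si_c.png',cv2.resize(a,None,fx=2.5,fy=2.5,interpolation=cv2.INTER_CUBIC))
```

```text
(no output)
```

View pics/sc_c.png

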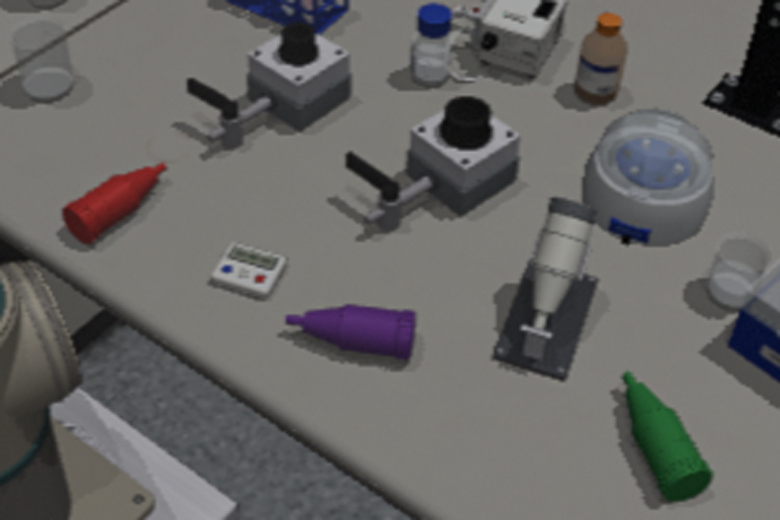

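View pics/si_c.png

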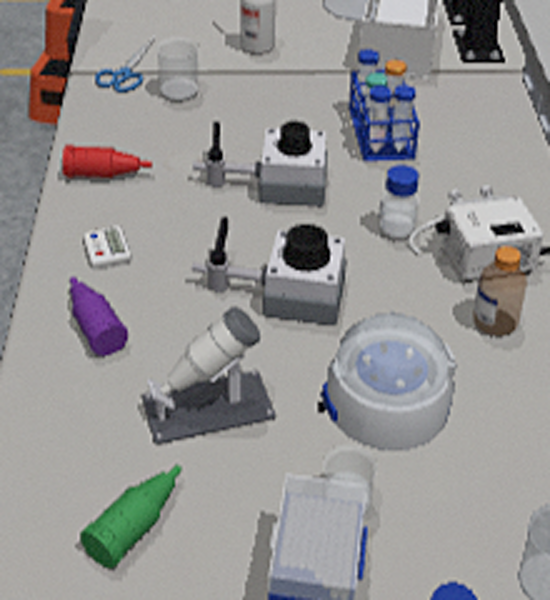

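The wanted white funnel is at scene (395,255) and side (316,262). The look-alikes are red (225,228), purple (318,276) and green (435,318) in the scene view, all excluded by colour. The station with the bigger collar is at scene (357,208) and side (351,230). The narrow one is at scene (293,178). Next I'll measure from depth.

```bash
cat > h.py <<'E'
import numpy as np,cv2
from cell import get_calibration
def cloud(n,d):
    c=get_calibration(n);K=c['intrinsics'];T=c['pose']
    v,u=np.mgrid[0:400,0:640]
    P=np.stack([(u-K[0,2])/K[0,0]*d,(v-K[1,2])/K[1,1]*d,d],-1)
    return P@np.array(T)[:3,:3].T+np.array(T)[:3,3]
def proj(n,p):
    c=get_calibration(n);K=c['intrinsics'];T=np.linalg.inv(c['pose']);q=T[:3,:3]@p+T[:3,3];q=K@q;return q[:2]/q[2]
E
python3 - <<'E'
from h import *
D={n:cloud(n,np.load(f'pics/{n}0.npy')) for n in('scene','side')}
I={n:cv2.imread(f'pics/{n}0.png') for n in D}
# stations: collar top pts
for n,bx in [('scene',(330,190,380,240)),('side',(325,205,375,255)),('scene',(275,155,320,205)),('side',(325,163,365,205))]:
    u0,v0,u1,v1=bx;P=D[n][v0:v1,u0:u1].reshape(-1,3);C=I[n][v0:v1,u0:u1].reshape(-1,3).max(1)
    m=(abs(P[:,2]-.110)<.007)
    b=(abs(P[:,2]-.076)<.005)
    print(n,'collar',m.sum(),P[m].min(0).round(3),P[m].max(0).round(3),'block top',b.sum(),np.round(P[b].min(0),3),P[b].max(0).round(3))
    r=cv2.minAreaRect(P[b][:,:2].astype(np.float32)*1000);print(r)
# taps
for n,bx in [('scene',(305,205,340,240)),('side',(310,200,330,245))]:
    u0,v0,u1,v1=bx;P=D[n][v0:v1,u0:u1].reshape(-1,3);C=I[n][v0:v1,u0:u1].reshape(-1,3).max(1)
    m=(C<60)&(abs(P[:,2]-.065)<.02);print(n,'lever',m.sum());
    if m.sum(): print(P[m].min(0).round(3),P[m].max(0).round(3),cv2.minAreaRect(P[m][:,:2].astype(np.float32)*1000))
# funnel
for n,bx in [('scene',(375,222,415,300)),('side',(285,240,340,300))]:
    u0,v0,u1,v1=bx;P=D[n][v0:v1,u0:u1].reshape(-1,3)
    m=(P[:,2]>.05)&(P[:,2]<.2);Q=P[m];print(n,'funnel',m.sum(),Q.min(0).round(3),Q.max(0).round(3))
    m=(P[:,2]>.003)&(P[:,2]<.014);print('base',cv2.minAreaRect(P[m][:,:2].astype(np.float32)*1000))
E
```

```text
scene collar 112 [ 0.622 -0.11   0.103] [ 0.673 -0.055  0.115] block top 356 [ 0.595 -0.134  0.071] [ 0.697 -0.026  0.081]
((649.76708984375, -80.33953094482422), (96.09196472167969, 96.65532684326172), 77.42961120605469)
side collar 144 [ 0.621 -0.269  0.103] [ 0.702 -0.051  0.117] block top 301 [ 0.595 -0.135  0.071] [ 0.701 -0.026  0.081]
((648.930908203125, -81.2734375), (94.9708480834961, 91.85051727294922), 78.11739349365234)
scene collar 92 [0.619 0.147 0.103] [0.666 0.195 0.115] block top 331 [0.592 0.118 0.071] [0.694 0.221 0.081]
((644.0735473632812, 169.703125), (96.47090148925781, 96.24425506591797), 83.58695220947266)
side collar 69 [0.622 0.145 0.103] [0.664 0.191 0.116] block top 254 [0.596 0.119 0.071] [0.69  0.222 0.081]
((642.087890625, 170.0744171142578), (98.66522979736328, 90.43550109863281), 86.47711944580078)
scene lever 148
[ 0.521 -0.068  0.046] [0.543 0.012 0.076] ((537.4341430664062, -28.903827667236328), (81.07276153564453, 21.10385513305664), 78.31121826171875)
side lever 70
[ 0.522 -0.07   0.049] [0.542 0.003 0.074] ((532.107421875, -33.11933135986328), (73.6338119506836, 17.379838943481445), 86.76666259765625)
scene funnel 825 [ 0.451 -0.308  0.05 ] [ 0.681 -0.235  0.151]
base ((574.6195678710938, -261.9730529785156), (303.8451843261719, 116.47349548339844), 31.653390884399414)
side funnel 688 [ 0.452 -0.309  0.05 ] [ 0.583 -0.241  0.153]
base ((518.7581787109375, -214.9083251953125), (177.30740356445312, 254.03741455078125), 0.9912102818489075)
```

```bash
cat >> h.py <<'E'
from scipy.optimize import least_squares
PROF=[(0,5.5),(20,5.5),(20,11),(60,21),(60,24),(120,24),(120,25),(136,25),(136,0)]
def sd(s,r):
    best=np.full(s.shape,1e9)
    pr=[(0,0)]+PROF
    for (a,b),(c,d) in zip(pr[:-1],pr[1:]):
        L2=(c-a)**2+(d-b)**2;t=np.clip(((s-a)*(c-a)+(r-b)*(d-b))/L2,0,1)
        best=np.minimum(best,np.hypot(s-a-t*(c-a),r-b-t*(d-b)))
    return best
def fitfunnel(Q,p0):
    Q=Q*1000
    def f(p):
        a=np.array([np.cos(p[3])*np.cos(p[4]),np.sin(p[3])*np.cos(p[4]),np.sin(p[4])])
        w=Q-p[:3];s=w@a;r=np.linalg.norm(w-s[:,None]*a,axis=1);return sd(s,r)
    o=least_squares(f,p0,loss='soft_l1',f_scale=2,x_scale=[10,10,10,.1,.1]);return o.x,np.median(f(o.x))
E
python3 - <<'E'
from h import *
D={n:cloud(n,np.load(f'pics/{n}0.npy')) for n in('scene','side')}
I={n:cv2.imread(f'pics/{n}0.png') for n in D}
A=[]
for n,bx in [('scene',(375,222,415,300)),('side',(285,240,340,300))]:
    u0,v0,u1,v1=bx;P=D[n][v0:v1,u0:u1].reshape(-1,3)
    m=(P[:,2]>.06)&(P[:,2]<.2)&(P[:,0]<.59)&(P[:,0]>.44);Q=P[m];A.append(Q)
    x,e=fitfunnel(Q,[450,-300,30,.3,.7]);print(n,len(Q),x.round(3),np.degrees(x[3:]),e)
x,e=fitfunnel(np.vstack(A),[450,-300,30,.3,.7]);print(x.round(3),np.degrees(x[3:]),e)
a=np.array([np.cos(x[3])*np.cos(x[4]),np.sin(x[3])*np.cos(x[4]),np.sin(x[4])]);g=x[:3]+110*a;print('grip',g,'sh',x[:3]+60*a,'tip',x[:3])
for n in D: print(n,proj(n,g/1000),proj(n,x[:3]/1000))
# base fit
for n,bx in [('scene',(365,235,420,300)),('side',(280,240,345,300))]:
    u0,v0,u1,v1=bx;P=D[n][v0:v1,u0:u1].reshape(-1,3);C=I[n][v0:v1,u0:u1].reshape(-1,3).max(1)
    m=(abs(P[:,2]-.008)<.006)&(C<75)&(P[:,1]<-.2)&(P[:,1]>-.36);print(m.sum(),cv2.minAreaRect(P[m][:,:2].astype(np.float32)*1000))
for z,lab in [(.110,'collar')]:
  for n,bx in [('scene',(340,188,378,215)),('side',(332,208,370,240))]:
    u0,v0,u1,v1=bx;P=D[n][v0:v1,u0:u1].reshape(-1,3);m=abs(P[:,2]-z)<.004;Q=P[m][:,:2]*1000
    Q=Q[(abs(Q-[648,-81])<40).all(1)]
    print(n,len(Q),cv2.minEnclosingCircle(Q.astype(np.float32)))
E
```

```text
scene 735 [ 4.70031e+02 -2.90795e+02  4.42700e+01  2.65000e-01  7.04000e-01] [15.17456398 40.31379069] 1.1155602138523442
side 630 [ 4.69713e+02 -2.90905e+02  4.44930e+01  2.77000e-01  7.06000e-01] [15.89150309 40.47230796] 1.076804842454333
[ 4.69934e+02 -2.90908e+02  4.43020e+01  2.71000e-01  7.05000e-01] [15.54471725 40.36909981] 1.1726103657476585
grip [ 550.67637659 -268.44812643  115.5503527 ] sh [ 513.97542197 -278.65705533   83.16489763] tip [ 469.93427643 -290.90777      44.30235153]
scene [397.89818041 237.23182859] [386.6816198  276.50442202]
side [321.95148206 253.92189478] [294.92739035 276.53932395]
798 ((552.2007446289062, -268.6141357421875), (221.3296356201172, 85.48979187011719), 12.903135299682617)
274 ((520.5497436523438, -278.669677734375), (145.50477600097656, 82.88724517822266), 17.08120346069336)
scene 109 ((648.0974731445312, -82.14667510986328), 28.766357421875)
side 96 ((647.7882080078125, -80.21184539794922), 28.864418029785156)
```

Call:
apply_moves([
  [1,0.2,-0.4,0.4,0.18],
  [1,0.42,-0.91,0.4,0.18],
  [1,0.42,-0.91,0.4,0.18],
  [1,0.42,-0.91,0.3,0.18],
  [1,0.42,-0.91,0,0.18],
  [1,0.42,-0.91,0,0.18],
  [1,0.42,-0.91,0,0.18],
  [1,0.42,-0.91,0,0.18],
  [1,0.42,-0.91,0,0.18],
  [1,0.42,-0.91,0,0.18],
])

```text
t: 1.78
ee_pos: [0.3085, 0.2641, 0.2905]
tool_rot: [[-1.0, 0.025, 0.001], [0.025, 1.0, 0.001], [-0.001, 0.001, -1.0]]
ft_force: [1.8, -0.4, 0.5]
gripper_width: 0.999
```

Call:
apply_moves([
  [1,0.42,-0.91,0,0.18],
  [1,0.42,-0.91,0,0.18],
  [1,0.42,-0.91,0,0.18],
  [1,0.42,-0.91,0,0.18],
  [1,0.42,-0.91,0,0.18],
  [1,0.42,-0.91,0,0.18],
  [1,0.42,-0.91,0,0.18],
  [1,0.42,-0.91,0,0.18],
  [1,0.42,-0.91,0,0.18],
  [1,0.42,-0.91,0,0.18],
])

```text
t: 2.62
ee_pos: [0.4766, -0.1004, 0.2904]
tool_rot: [[-0.982, -0.188, 0.001], [-0.188, 0.982, -0.0], [-0.001, -0.0, -1.0]]
ft_force: [1.3, 0.1, 0.7]
gripper_width: 1.002
```

Call:
apply_moves([
  [1,0.4,-0.9,0,0.18],
  [1,0.4,-0.9,0,0.18],
  [1,0.4,-0.9,0,0.18],
  [1,0.4,-0.9,0,0.14],
  [1,0.25,-0.6,0,0],
  [1,0,0,0,0],
  [1,0,0,0,0],
])

```text
t: 3.2
ee_pos: [0.5503, -0.2675, 0.2894]
tool_rot: [[-0.964, -0.265, -0.001], [-0.265, 0.964, 0.001], [0.001, 0.001, -1.0]]
ft_force: [-0.7, 0.6, 0.6]
gripper_width: 1.002
```

```bash
cat >> h.py <<'E'
def wcloud(d,s):
    c=get_calibration('wrist');K=c['intrinsics'];T=np.eye(4);T[:3,:3]=s['tool_rot'];T[:3,3]=s['ee_pos'];T=T@c['T_tool_cam']
    v,u=np.mgrid[0:400,0:640]
    P=np.stack([(u-K[0,2])/K[0,0]*d,(v-K[1,2])/K[1,1]*d,d],-1)
    return P@T[:3,:3].T+T[:3,3]
E
python3 - <<'E'
from h import *
from cell import *
s=read_state();p,d=read_camera('wrist');cv2.imwrite('pics/w1.png',p[:,:,::-1]);print(s['t'],s['ee_pos'],s['joint_pos'])
P=wcloud(d,s).reshape(-1,3)
C=p.reshape(-1,3).astype(int)
m=(P[:,2]>.07)&(P[:,2]<.17)&(abs(P[:,0]-.52)<.075)&(abs(P[:,1]+.275)<.05)
Q=P[m];print(len(Q));x,e=fitfunnel(Q[::max(1,len(Q)//3000)],[470,-291,44,.27,.7]);print(x.round(3),np.degrees(x[3:]),e)
a=np.array([np.cos(x[3])*np.cos(x[4]),np.sin(x[3])*np.cos(x[4]),np.sin(x[4])]);print('grip',x[:3]+110*a)
E
```

```text
3.2 [ 0.55032106 -0.26749407  0.28944963] [-3.19805131e+01  1.32182456e+01  2.08059032e+00  7.89311546e+01
  1.39597497e-02 -4.73760224e+01]
5755
[ 4.68775e+02 -2.89890e+02  4.60150e+01  2.70000e-01  6.98000e-01] [15.49306851 39.99141384] 0.32979989618132777
grip [ 549.98792518 -267.37787322  116.7088015 ]
```

View pics/w1.png

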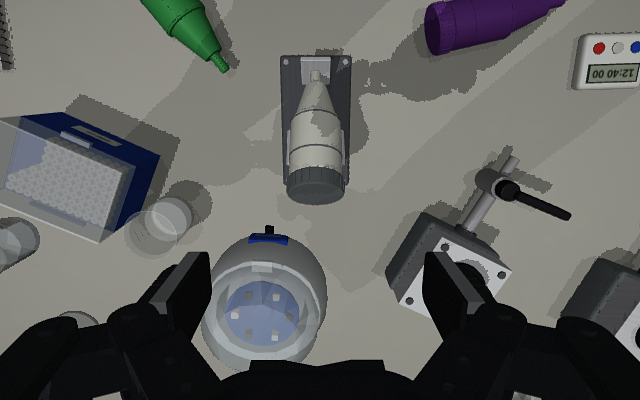

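Run:
```python
from h import *
from cell import *
s=read_state();p,d=read_camera('wrist')
P=wcloud(d,s).reshape(-1,3)*1000
a=np.array([np.cos(.27),np.sin(.27)]);w=P[:,:2]-[468.8,-289.9];X=w@a;Y=w@[-a[1],a[0]]
m=(X>-20)&(X<115)&(abs(Y)>24.5)&(abs(Y)<42)&(P[:,2]>14)
for x,y,z in sorted(zip(X[m],Y[m],P[m,2])): print(round(x),round(y),round(z),end='; ')
cv2.imwrite('pics/w2.png',cv2.resize(p[40:220,260:380,::-1],None,fx=4,fy=3.3,interpolation=cv2.INTER_CUBIC))
```

```text
54 -26 80; 54 26 80; 54 -25 80; 55 25 82; 55 -25 81; 55 26 81; 55 -27 80; 55 -26 80; 55 28 79; 56 -25 82; 56 -26 81; 56 26 81; 56 25 81; 56 27 80; 56 -27 79; 57 25 82; 57 -25 82; 57 -26 82; 57 26 81; 57 27 81; 57 -27 80; 58 -26 83; 58 26 83; 58 25 83; 58 -25 82; 58 -27 81; 58 27 81; 58 25 84; 58 -27 84; 59 -26 83; 59 26 83; 59 27 82; 59 -25 82; 59 -25 85; 59 26 84; 59 25 84; 59 -27 84; 59 -26 83; 60 27 82; 60 -26 86; 60 25 86; 60 -25 84; 60 27 84; 60 26 84; 60 -27 83; 61 -25 86; 61 26 86; 61 -26 86; 61 25 86; 61 -27 85; 61 27 84; 62 -25 87; 62 25 87; 62 26 86; 62 -26 86; 62 -27 85; 62 27 85; 63 25 88; 63 -25 87; 63 27 87; 63 26 86; 63 -26 85; 63 -27 85; 64 25 88; 64 -25 88; 64 -27 87; 64 26 87; 64 -26 86; 64 27 86; 64 -26 89; 64 25 89; 65 -25 88; 65 26 88; 65 27 87; 65 -27 87; 65 -25 90; 65 25 90; 65 -27 90; 65 27 90; 65 26 90; 65 -26 89; 66 33 380; 66 -31 377; 66 32 378; 66 -29 379; 66 -29 382; 66 -27 379; 66 27 371; 66 -26 90; 66 25 379; 66 -28 375; 66 -25 90; 66 33 380; 66 -31 370; 66 34 380; 66 -29 377; 66 39 370; 66 25 89; 66 27 376; 66 31 374; 66 33 381; 66 -27 372; 66 31 375; 
[... 28229 characters left out ...]
; 95 -40 318; 95 -40 322; 95 -41 320; 95 -41 311; 95 -41 324; 95 -41 317; 95 -41 325; 95 -41 326; 95 -41 314; 95 -41 330; 95 -41 310; 95 -41 312; 95 -41 322; 95 -40 319; 95 -25 136; 95 -41 327; 95 -41 318; 95 -40 317; 95 -41 330; 95 -40 330; 95 -40 316; 95 -40 324; 95 -41 309; 95 -41 327; 95 -41 307; 95 -41 314; 95 -41 330; 95 -41 331; 95 -41 325; 95 -41 320; 95 -41 307; 95 -40 326; 96 -41 311; 96 -41 308; 96 -41 318; 96 -41 322; 96 -41 328; 96 -41 312; 96 -41 325; 96 -41 323; 96 -41 320; 96 -25 137; 96 -41 330; 96 -41 328; 96 -41 326; 96 -41 322; 97 -25 137; 97 -25 138; 99 -25 135; 100 26 131; 101 -25 133; 101 26 131; 101 25 133; 102 26 133; 102 -25 133; 103 25 131; 103 -25 130; 105 25 128;
```

View pics/w2.png

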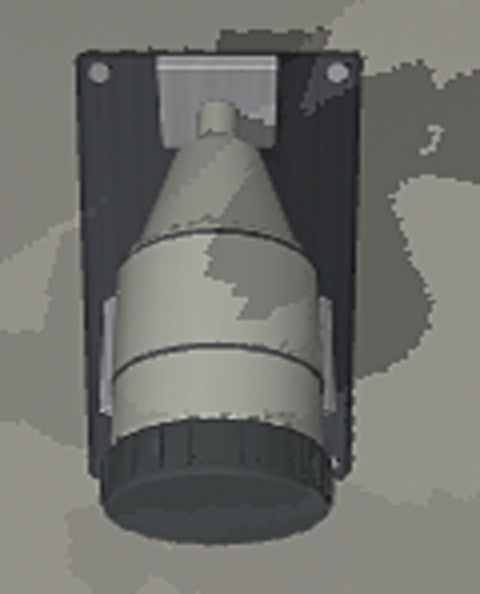

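Call:
apply_moves([
  [1,0.31,0.09,-0.5,0],
  [1,0,0,-0.9,0],
  [1,0,0,-0.9,0],
  [1,0,0,-0.9,0],
  [1,0,0,-0.7,0],
  [1,0,0,-0.4,0],
  [1,0,0,-0.3,0],
  [1,0,0,0,0],
], grip_force=20)

```text
t: 3.97
ee_pos: [0.5605, -0.2602, 0.1036]
tool_rot: [[-0.963, -0.269, -0.004], [-0.269, 0.963, 0.003], [0.004, 0.004, -1.0]]
ft_force: [-0.1, -0.0, 0.3]
gripper_width: 0.995
```

Run:
```python
from h import *
from cell import *
s=read_state();print(s['ee_pos'],s['ft_force'])
p,_=read_camera('wrist');cv2.imwrite('pics/w3.png',p[:,:,::-1])
p,_=read_camera('side');cv2.imwrite('pics/s3.png',cv2.resize(p[180:320,240:400,::-1],None,fx=4,fy=4,interpolation=cv2.INTER_CUBIC))
```

```text
[ 0.56045934 -0.26021353  0.10360313] [-0.13888955 -0.00429898  0.27571308]
```

View pics/w3.png

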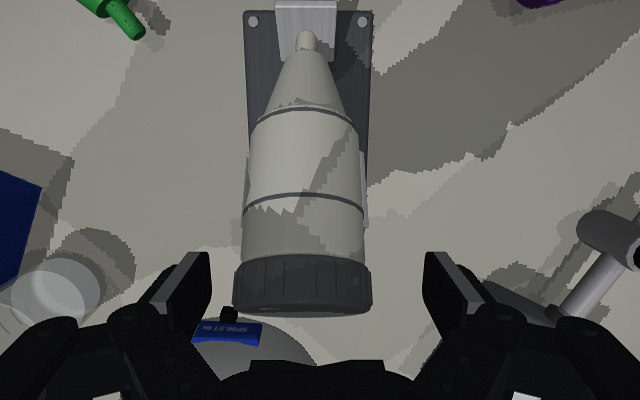

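View pics/s3.png

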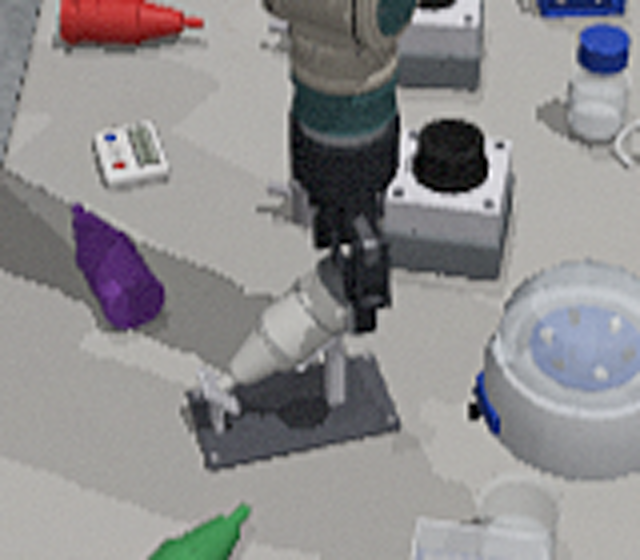

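Run:
```python
from h import *
from cell import *
s=read_state();p,d=read_camera('wrist');print(s['ee_pos'])
P=wcloud(d,s).reshape(-1,3)
m=(P[:,2]>.06)&(P[:,2]<.16)&(abs(P[:,0]-.52)<.08)&(abs(P[:,1]+.275)<.06)
v,u=np.mgrid[0:400,0:640];m&=(abs(u-305)<66).ravel()&(v<315).ravel()
Q=P[m];print(len(Q));x,e=fitfunnel(Q[::max(1,len(Q)//3000)],[470,-291,44,.27,.7]);print(x.round(3),np.degrees(x[3:]),e)
a=np.array([np.cos(x[3])*np.cos(x[4]),np.sin(x[3])*np.cos(x[4]),np.sin(x[4])]);g=x[:3]+127*a;print('grip',g,g-np.array(s['ee_pos'])*1000)
```

```text
[ 0.56289945 -0.26208575  0.10702991]
27035
[ 4.68749e+02 -2.89793e+02  4.60890e+01  2.69000e-01  6.97000e-01] [15.38702667 39.95877984] 0.31712447581169834
grip [ 562.60624737 -263.96372919  127.65270317] [-0.29320597 -1.87797692 20.62279019]
```

Call:
apply_moves([
  [1,0,-0.05,-0.03,0],
  [0,0,0,0,0],
  [-1,0,0,0,0],
  [-1,0,0,0,0],
  [-1,0,0,0,0],
  [-1,0,0,0,0],
  [-1,0,0,0,0],
  [-1,0,0,0,0],
], grip_force=20)

```text
t: 4.78
ee_pos: [0.5631, -0.265, 0.1058]
tool_rot: [[-0.964, -0.267, 0.001], [-0.267, 0.964, -0.001], [-0.001, -0.001, -1.0]]
ft_force: [-0.6, -0.9, 6.2]
gripper_width: 0.581
```

Call:
apply_moves([
  [-1,0,0,0,0],
  [-1,0,0,0.2,0],
  [-1,0,0,0.4,0],
  [-1,0,0,0.6,0],
  [-1,0,0,0.8,0],
  [-1,0,0,0.8,0],
  [-1,0,0,0.4,0],
  [-1,0,0,0,0],
  [-1,0,0,0,0],
])

```text
t: 5.53
ee_pos: [0.5629, -0.2647, 0.2332]
tool_rot: [[-0.964, -0.268, 0.001], [-0.268, 0.964, -0.0], [-0.001, -0.001, -1.0]]
ft_force: [-0.3, -0.1, -2.0]
gripper_width: 0.579
```

```bash
cat >> h.py <<'E'
def look(tag,box=(240,180,400,320)):
    from cell import read_state,read_camera
    s=read_state();p,d=read_camera('wrist');cv2.imwrite(f'pics/{tag}w.png',p[:,:,::-1])
    q,d2=read_camera('side');u0,v0,u1,v1=box;cv2.imwrite(f'pics/{tag}s.png',cv2.resize(q[v0:v1,u0:u1,::-1],None,fx=4,fy=4,interpolation=cv2.INTER_CUBIC))
    a=cv2.imread(f'pics/{tag}w.png');b=cv2.imread(f'pics/{tag}s.png');b=cv2.resize(b,(int(b.shape[1]*400/b.shape[0]),400));a=cv2.resize(a,(400,250));a=cv2.copyMakeBorder(a,0,150,0,0,0)
    cv2.imwrite(f'pics/{tag}.png',np.hstack([a,b])[:,:800]);print(s['t'],s['ee_pos'].round(4),s['ft_force'].round(1),s['gripper_width'])
    return s,d,d2
E
python3 -c "
from h import *
look('a1',(240,140,400,300))"
```

```text
5.5333 [ 0.5629 -0.2647  0.2332] [-0.3 -0.1 -2. ] 0.5793135839146965
```

View pics/a1.png

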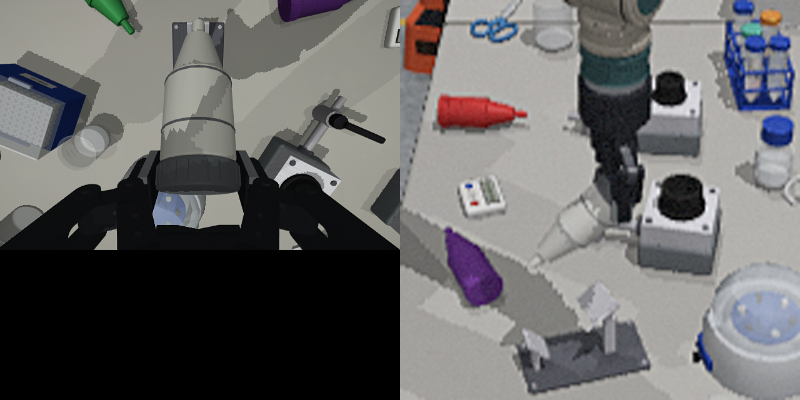

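```bash
cat >> h.py <<'E'
def held(d,s,g=110,p0=None,box=66):
    P=wcloud(d,s).reshape(-1,3);e=np.array(s['ee_pos']);R=np.array(s['tool_rot'])
    L=(P-e)@R   # tool coords
    m=(abs(L[:,1])<.03)&(L[:,0]>-.03)&(L[:,0]<.13)&(L[:,2]>-.03)&(L[:,2]<.13)
    v,u=np.mgrid[0:400,0:640];m&=((abs(u-316)<box)&(v<320)).ravel()
    Q=P[m];Q=Q[::max(1,len(Q)//3000)]
    return fitfunnel(Q,p0)
E
python3 - <<'E'
from h import *
from cell import *
s=read_state();p,d=read_camera('wrist')
e=np.array(s['ee_pos'])*1000
x,err=held(d,s,p0=[e[0]-94,e[1]-25,e[2]-60,.27,.7]);print(x.round(3),np.degrees(x[3:]),err)
a=np.array([np.cos(x[3])*np.cos(x[4]),np.sin(x[3])*np.cos(x[4]),np.sin(x[4])]);print('tip-ee',x[:3]-e,'s of ee proj',(e+[0,0,22]-x[:3])@a)
P=wcloud(d,s);m=(abs(P[...,2]-.076)<.004)&(abs(P[...,0]-.648)<.08)&(abs(P[...,1]+.08)<.08)
print(m.sum(),cv2.minAreaRect((P[m][:,:2]*1000).astype(np.float32)))
m=(abs(P[...,2]-.11)<.004)&(abs(P[...,0]-.648)<.04)&(abs(P[...,1]+.08)<.04);print(m.sum(),cv2.minEnclosingCircle((P[m][:,:2]*1000).astype(np.float32)))
E
```

```text
[ 4.67527e+02 -2.88199e+02  1.70253e+02  2.65000e-01  7.00000e-01] [15.20603003 40.12213619] 0.2820553772694426
tip-ee [-93.78155789 -24.38814612 -60.25719582] s of ee proj 127.10100877905631
2635 ((627.51123046875, -74.74763488769531), (94.17626953125, 49.26036834716797), 78.4228744506836)
0 ((0.0, 0.0), 0.0)
```

Run:
```python
from h import *
for n in('scene','side'):
    P=cloud(n,np.load(f'pics/{n}0.npy')).reshape(-1,3)
    for cx in (.70,.741,.78):
        m=(np.hypot(P[:,0]-cx,P[:,1]+.055)<.08)&(P[:,2]>.115)
        print(n,cx,m.sum(),P[m].max(0).round(3) if m.any() else '')
    m=(P[:,0]>.68)&(P[:,0]<.95)&(abs(P[:,1]+.05)<.2)&(P[:,2]>.05)
    H=np.round(P[m]/.04)*.04
    for k in sorted(set(map(tuple,H[:,:2].round(2)))):
        q=P[m][(H[:,:2].round(2)==k).all(1)]
        if len(q)>8: print(k,q[:,2].max().round(2),end=' ')
    print()
```

```text
scene 0.7 1 [ 0.624 -0.079  0.115]
scene 0.741 0 
scene 0.78 0 
(np.float64(0.68), np.float64(-0.24)) 0.12 (np.float64(0.68), np.float64(-0.12)) 0.08 (np.float64(0.68), np.float64(0.12)) 0.08 (np.float64(0.72), np.float64(-0.24)) 0.13 (np.float64(0.72), np.float64(-0.2)) 0.1 (np.float64(0.76), np.float64(-0.24)) 0.13 (np.float64(0.76), np.float64(0.04)) 0.11 (np.float64(0.76), np.float64(0.08)) 0.11 (np.float64(0.8), np.float64(0.04)) 0.11 (np.float64(0.8), np.float64(0.08)) 0.11 (np.float64(0.84), np.float64(-0.04)) 0.07 (np.float64(0.84), np.float64(0.0)) 0.08 (np.float64(0.84), np.float64(0.04)) 0.08 (np.float64(0.88), np.float64(-0.16)) 0.12 (np.float64(0.88), np.float64(-0.12)) 0.13 (np.float64(0.88), np.float64(-0.04)) 0.08 (np.float64(0.88), np.float64(0.0)) 0.08 (np.float64(0.88), np.float64(0.04)) 0.08 (np.float64(0.88), np.float64(0.08)) 0.07 (np.float64(0.92), np.float64(-0.16)) 0.12 (np.float64(0.92), np.float64(-0.12)) 0.12 (np.float64(0.92), np.float64(-0.04)) 0.09 (np.float64(0.92), np.float64(0.0)) 0.08 (np.float64(0.92), np.float64(0.04)) 0.08 (np.float64(0.92), np.f
[... 561 characters left out ...]
), np.float64(0.08)) 0.11 (np.float64(0.84), np.float64(0.0)) 0.08 (np.float64(0.88), np.float64(-0.16)) 0.12 (np.float64(0.88), np.float64(-0.12)) 0.13 (np.float64(0.88), np.float64(-0.04)) 0.08 (np.float64(0.88), np.float64(0.0)) 0.08 (np.float64(0.88), np.float64(0.04)) 0.08 (np.float64(0.88), np.float64(0.08)) 0.07 (np.float64(0.92), np.float64(-0.16)) 0.13 (np.float64(0.92), np.float64(-0.12)) 0.13 (np.float64(0.92), np.float64(-0.04)) 0.09 (np.float64(0.92), np.float64(0.0)) 0.08 (np.float64(0.92), np.float64(0.04)) 0.08 (np.float64(0.92), np.float64(0.08)) 0.07 (np.float64(0.96), np.float64(-0.04)) 0.08 (np.float64(0.96), np.float64(0.0)) 0.08 (np.float64(0.96), np.float64(0.04)) 0.08
```

Call:
apply_moves([
  [-1,0.3,0.35,0,0],
  [-1,0.6,0.7,0,0],
  [-1,0.6,0.7,0,0],
  [-1,0.6,0.7,0,0],
  [-1,0.6,0.7,0,0],
  [-1,0.6,0.7,-0.2,0],
  [-1,0.6,0.7,-0.2,0],
  [-1,0.4,0.5,-0.2,0],
  [-1,0.15,0.18,-0.1,0],
  [-1,0,0,0,0],
])

```text
t: 6.52
ee_pos: [0.7397, -0.0529, 0.2003]
tool_rot: [[-0.963, -0.271, -0.006], [-0.271, 0.963, 0.001], [0.006, 0.003, -1.0]]
ft_force: [-1.1, -0.7, -1.8]
gripper_width: 0.58
```

Call:
apply_moves([
  [-1,0,0,0,0],
  [-1,0,0,0,0],
])

```text
t: 6.68
ee_pos: [0.7395, -0.0566, 0.2043]
tool_rot: [[-0.964, -0.266, -0.002], [-0.266, 0.964, -0.0], [0.002, 0.0, -1.0]]
ft_force: [-0.2, -0.3, -1.3]
gripper_width: 0.582
```

```bash
cat >> h.py <<'E'
def rep(tag,p0r,box=(270,150,430,310)):
    s,d,d2=look(tag,box);e=np.array(s['ee_pos'])*1000
    x,err=held(d,s,p0=[e[0]+p0r[0],e[1]+p0r[1],e[2]+p0r[2],p0r[3],p0r[4]]);print('tip',x[:3].round(1),'yaw,pitch',np.degrees(x[3:]).round(2),err,'tip-ee',(x[:3]-e).round(1))
    P=wcloud(d,s)
    m=(abs(P[...,2]-.076)<.004)&(abs(P[...,0]-.648)<.08)&(abs(P[...,1]+.08)<.08)
    if m.sum()>20: print('block',m.sum(),cv2.minAreaRect((P[m][:,:2]*1000).astype(np.float32)))
    m=(abs(P[...,2]-.11)<.003)&(abs(P[...,0]-.648)<.035)&(abs(P[...,1]+.08)<.035)
    if m.sum()>20: print('collar',m.sum(),cv2.minEnclosingCircle((P[m][:,:2]*1000).astype(np.float32)))
    return s,d,x
E
python3 -c "
from h import *
rep('a2',[-94,-24.5,-60,.27,.7])"
```

```text
6.6833 [ 0.7395 -0.0566  0.2043] [-0.2 -0.3 -1.3] 0.582119405522589
tip [640.4 -83.3 111.6] yaw,pitch [15.93 50.74] 2.787566693895517 tip-ee [-99.2 -26.7 -92.7]
block 6301 ((648.6260986328125, -78.93519592285156), (92.19937896728516, 92.16714477539062), 78.56480407714844)
collar 2846 ((648.604248046875, -78.91081237792969), 27.84145736694336)
```

View pics/a2.png

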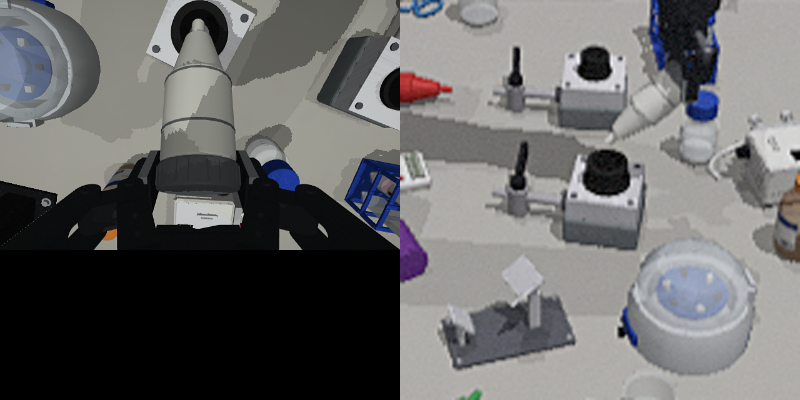

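Call:
apply_moves([
  [-1,-0.22,-0.03,0,0],
  [-1,0,0,-0.2,0],
  [-1,0,0,-0.3,0],
  [-1,0,0,-0.3,0],
  [-1,0,0,-0.2,0],
  [-1,0,0,-0.1,0],
  [-1,0,0,0,0],
  [-1,0,0,0,0],
])

```text
t: 7.45
ee_pos: [0.7312, -0.0566, 0.1602]
tool_rot: [[-0.964, -0.268, -0.002], [-0.268, 0.964, 0.0], [0.002, 0.001, -1.0]]
ft_force: [0.1, 0.0, -1.3]
gripper_width: 0.575
```

```bash
python3 -c "
from h import *
look('a3',(270,150,430,310))"
```

```text
7.45 [ 0.7312 -0.0566  0.1602] [ 0.1  0.  -1.3] 0.5750705909668218
```

View pics/a3.png

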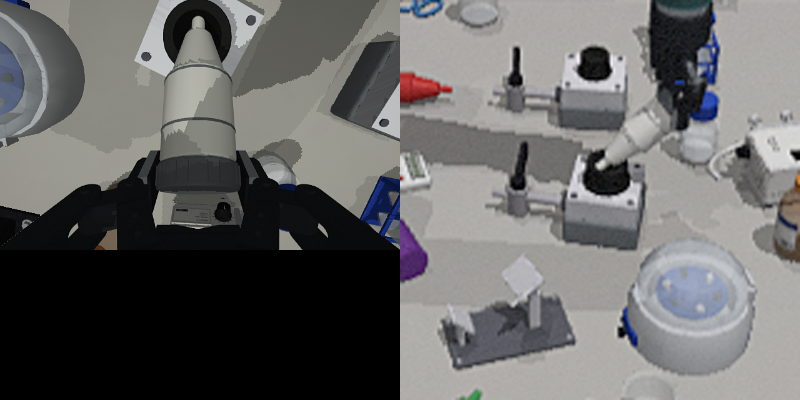

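Call:
apply_moves([
  [-1,-0.05,-0.014,-0.02,0],
  [-1,-0.05,-0.014,0,0],
  [-1,-0.09,-0.025,0.095,0],
  [-1,-0.09,-0.025,0.095,0],
  [-1,-0.1,-0.027,0.087,0],
  [-1,-0.1,-0.027,0.087,0],
  [-1,0,0,0,0],
])

```text
t: 8.13
ee_pos: [0.7128, -0.0623, 0.1766]
tool_rot: [[-0.964, -0.267, 0.002], [-0.267, 0.964, -0.0], [-0.002, -0.001, -1.0]]
ft_force: [2.4, 0.5, 0.5]
gripper_width: 0.576
```

```bash
python3 -c "
from h import *
look('a4',(270,150,430,310))"
```

```text
8.1333 [ 0.7128 -0.0623  0.1766] [2.4 0.5 0.5] 0.5763726336802166
```

View pics/a4.png

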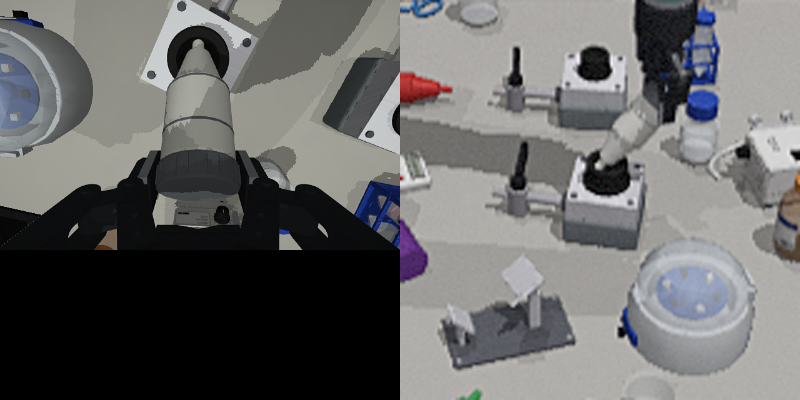

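Call:
apply_moves([
  [-1,-0.106,-0.029,0.078,0],
  [-1,-0.106,-0.029,0.078,0],
  [-1,-0.112,-0.031,0.07,0],
  [-1,-0.112,-0.031,0.07,0],
  [-1,-0.118,-0.033,0.06,0],
  [-1,-0.118,-0.033,0.06,0],
  [-1,-0.124,-0.034,0.05,0],
  [-1,-0.124,-0.034,0.05,0],
  [-1,0,0,0,0],
])

```text
t: 8.98
ee_pos: [0.6738, -0.0724, 0.195]
tool_rot: [[-0.964, -0.267, -0.003], [-0.267, 0.964, -0.0], [0.003, 0.001, -1.0]]
ft_force: [0.8, -0.1, -0.1]
gripper_width: 0.577
```

```bash
python3 -c "
from h import *
look('a5',(270,150,430,310))"
```

```text
8.9833 [ 0.6738 -0.0724  0.195 ] [ 0.8 -0.1 -0.1] 0.5770869613914803
```

View pics/a5.png

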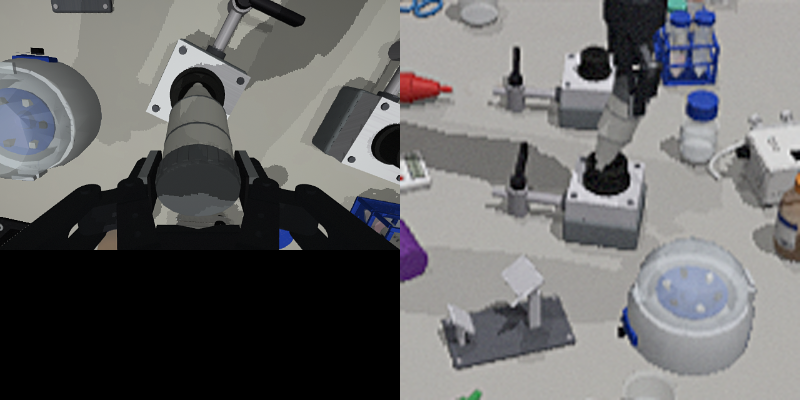

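Call:
apply_moves([
  [-1,-0.127,-0.035,0.042,0],
  [-1,-0.127,-0.035,0.042,0],
  [-1,-0.131,-0.036,0.028,0],
  [-1,-0.131,-0.036,0.028,0],
  [-1,-0.132,-0.037,0.018,0],
  [-1,-0.132,-0.037,0.018,0],
  [-1,-0.1,-0.028,0.006,0],
  [-1,0,0,0,0],
  [-1,0,0,0,0],
])

```text
t: 9.83
ee_pos: [0.6403, -0.0819, 0.2027]
tool_rot: [[-0.964, -0.267, -0.0], [-0.267, 0.964, 0.0], [0.0, 0.0, -1.0]]
ft_force: [0.3, 0.1, -1.1]
gripper_width: 0.578
```

Run:
```python
from h import *
s,d,x=rep('a6',[-5,-2,-108,.27,1.5])
d2=read=None
```

```text
9.8333 [ 0.6403 -0.0819  0.2027] [ 0.3  0.1 -1.1] 0.5779163137357689
tip [618.  -91.2  82.8] yaw,pitch [23.65 76.86] 5.471801338452195 tip-ee [ -22.3   -9.3 -119.9]
block 5916 ((648.7861938476562, -78.75997161865234), (92.39268493652344, 92.35631561279297), 78.5290298461914)
collar 918 ((645.3880615234375, -79.9958267211914), 27.330129623413086)
```

View pics/a6.png

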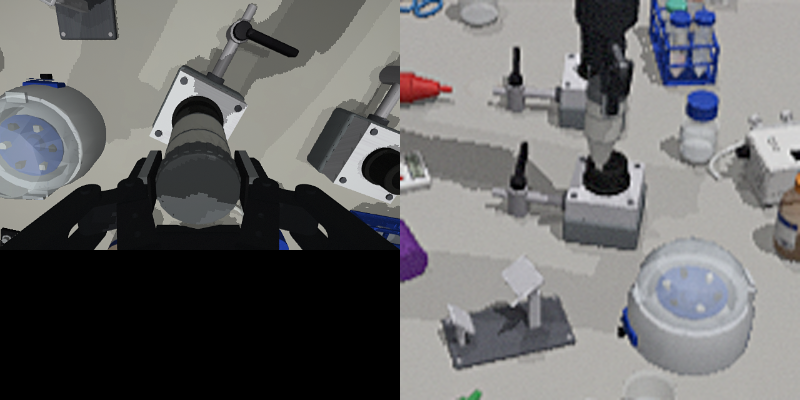

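```bash
cat >> h.py <<'E'
def upfit(zmin=.122):
    from cell import read_state,read_camera
    s=read_state();e=np.array(s['ee_pos']);out=[]
    for n in('wrist','scene','side'):
        p,d=read_camera(n);P=(wcloud(d,s) if n=='wrist' else cloud(n,d)).reshape(-1,3);c=p.reshape(-1,3).astype(int)
        if n!='wrist': P=P+np.array([-.0005,.0015,.001])
        m=(np.hypot(P[:,0]-e[0],P[:,1]-e[1])<.035)&(P[:,2]>zmin)&(P[:,2]<e[2]-(.003 if n!='wrist' else -.03))&(c.max(1)>70)
        Q=P[m];Q=Q[::max(1,len(Q)//1500)];print(n,len(Q),end=' ')
        if len(Q)<30: continue
        try:
            x,err=fitfunnel2(Q,e);print('tip',x[:3].round(1),'tilt xy deg',np.degrees(x[3:]).round(1),err.round(2))
        except Exception as ex: print(ex)
        out.append(Q)
    x,err=fitfunnel2(np.vstack(out),e);print('all tip',x[:3].round(1),'tilt',np.degrees(x[3:]).round(1),err.round(2),'ee',(e*1000).round(1))
    return x
def fitfunnel2(Q,e):
    Q=Q*1000
    def f(p):
        a=np.array([p[3],p[4],1.]);a/=np.linalg.norm(a);w=Q-p[:3];s=w@a;r=np.linalg.norm(w-s[:,None]*a,axis=1);return sd(s,r)
    o=least_squares(f,[e[0]*1000,e[1]*1000,e[2]*1000-108,0,0],loss='soft_l1',f_scale=2,x_scale=[10,10,10,.1,.1]);return o.x,np.median(f(o.x))
E
python3 -c "
from h import *
upfit()"
```

```text
wrist 2144 tip [637.7 -81.4  97.4] tilt xy deg [3.1 0.8] 0.17
scene 242 tip [639.5 -81.   95.6] tilt xy deg [2.4 0.9] 1.01
side 214 tip [635.8 -79.   98.5] tilt xy deg [ 3.9 -0.3] 0.96
all tip [637.7 -80.2  97.5] tilt [3.1 0.2] 0.23 ee [640.6 -81.8 202.6]
```

Call:
apply_moves([
  [-1,-0.085,-0.024,0.004,0],
  [-1,-0.085,-0.024,0,0],
  [-1,0,0,0,0],
  [-1,0,0,0,0],
])

```text
t: 10.42
ee_pos: [0.6337, -0.0839, 0.203]
tool_rot: [[-0.964, -0.267, 0.0], [-0.267, 0.964, -0.0], [-0.0, -0.0, -1.0]]
ft_force: [0.8, 1.5, -1.1]
gripper_width: 0.577
```

```bash
python3 -c "
from h import *
upfit()"
```

```text
wrist 1542 tip [637.7 -81.3  96.9] tilt xy deg [ 0.1 -0.2] 0.16
scene 227 tip [638.4 -81.1  97.7] tilt xy deg [ 0.4 -0.2] 0.88
side 210 tip [635.9 -79.4  97.8] tilt xy deg [ 0.9 -0.5] 0.91
all tip [637.7 -79.8  97.8] tilt [ 0. -1.] 0.25 ee [633.7 -83.9 203. ]
```

Call:
apply_moves([
  [-1,0.14,0.03,0,0],
  [-1,0.135,0.03,0,0],
  [-1,0,0,-0.15,0],
  [-1,0,0,-0.2,0],
  [-1,0,0,-0.2,0],
  [-1,0,0,-0.15,0],
  [-1,0,0,-0.1,0],
  [-1,0,0,0,0],
  [-1,0,0,0,0],
])

```text
t: 11.32
ee_pos: [0.6445, -0.0813, 0.1703]
tool_rot: [[-0.964, -0.267, -0.001], [-0.267, 0.964, 0.0], [0.001, 0.001, -1.0]]
ft_force: [0.5, -0.6, -1.8]
gripper_width: 0.576
```

```bash
python3 -c "
from h import *
upfit()
look('a7',(270,150,430,310))"
```

```text
wrist 1657 tip [646.4 -79.3  64.4] tilt xy deg [1.  0.1] 0.16
scene 163 tip [648.8 -79.5  64.3] tilt xy deg [-0.   0.1] 1.04
side 149 tip [645.1 -78.7  65.8] tilt xy deg [1.4 0.5] 0.93
all tip [646.4 -78.8  64.5] tilt [ 1.  -0.1] 0.19 ee [644.5 -81.3 170.3]
11.4667 [ 0.6449 -0.0815  0.1712] [ 0.1  0.2 -2. ] 0.576455302816915
```

View pics/a7.png

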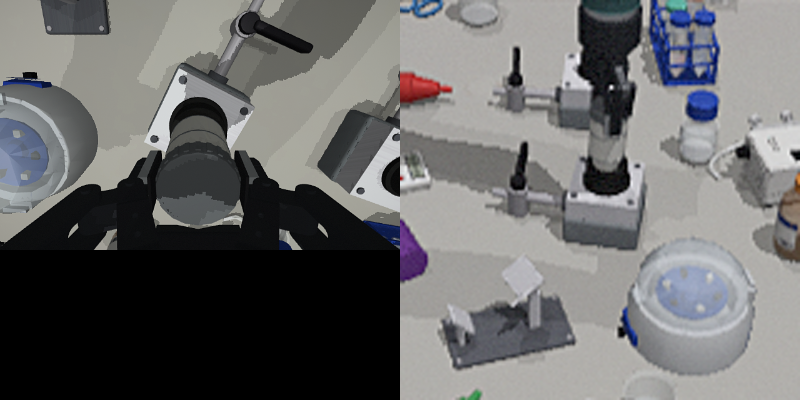

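Call:
apply_moves([
  [-1,0.02,0,-0.06,0],
  [-1,0,0,-0.06,0],
  [-1,0,0,-0.05,0],
  [-1,0,0,-0.04,0],
  [-1,0,0,-0.03,0],
  [-1,0,0,0,0],
  [-1,0,0,0,0],
])

```text
t: 12.15
ee_pos: [0.6458, -0.0812, 0.1614]
tool_rot: [[-0.964, -0.268, 0.001], [-0.268, 0.964, 0.0], [-0.001, 0.0, -1.0]]
ft_force: [0.8, 1.6, 0.5]
gripper_width: 0.577
```

```bash
python3 -c "
from h import *
upfit(.118)"
```

```text
wrist 1592 tip [648.8 -78.7  55.4] tilt xy deg [ 0.5 -0.1] 0.16
scene 157 tip [649.4 -77.   59.4] tilt xy deg [ 0.7 -1.2] 1.12
side 138 tip [644.3 -78.4  60.5] tilt xy deg [3.2 0.6] 1.26
all tip [648.8 -78.   55.5] tilt [ 0.5 -0.5] 0.21 ee [645.8 -81.2 161.4]
```

Call:
apply_moves([
  [-1,0,0,-0.03,0],
  [-1,0,0,-0.03,0],
  [-1,0,0,-0.03,0],
  [-1,0,0,0,0],
  [-1,0,0,0,0],
])

```text
t: 12.72
ee_pos: [0.6464, -0.0811, 0.1611]
tool_rot: [[-0.963, -0.268, 0.003], [-0.268, 0.963, 0.0], [-0.003, -0.0, -1.0]]
ft_force: [-4.9, 3.3, 13.0]
gripper_width: 0.576
```

```bash
python3 -c "
from h import *
upfit(.118)"
```

```text
wrist 1640 tip [648.5 -78.9  55.2] tilt xy deg [0.8 0. ] 0.16
scene 149 tip [649.9 -76.2  59.4] tilt xy deg [ 0.7 -1.7] 1.02
side 140 tip [647.5 -76.4  61.6] tilt xy deg [ 1.1 -0.7] 1.08
all tip [648.6 -77.9  55.3] tilt [ 0.8 -0.5] 0.21 ee [646.4 -81.1 161.1]
```

Call:
apply_moves([
  [-1,0,0,0.04,0],
  [0.4,0,0,0,0],
  [1,0,0,0,0],
  [1,0,0,0,0],
  [1,0,0,0,0],
  [1,0,0,0,0],
  [1,0,0,0,0],
])

```text
t: 13.45
ee_pos: [0.6454, -0.0815, 0.1587]
tool_rot: [[-0.964, -0.267, -0.001], [-0.267, 0.964, -0.0], [0.001, 0.0, -1.0]]
ft_force: [0.5, 1.1, -0.4]
gripper_width: 1.001
```

```bash
python3 -c "
from h import *
upfit(.118)
look('a8',(270,150,430,310))"
```

```text
wrist 1503 tip [649.2 -79.1  55.3] tilt xy deg [-0.1  0.2] 0.15
scene 140 tip [653.4 -78.8  35.4] tilt xy deg [-1.8  0.2] 1.14
side 120 tip [647.9 -75.1  58.1] tilt xy deg [ 0.7 -2. ] 1.12
all tip [649.3 -78.5  60.3] tilt [-0.2 -0.1] 0.18 ee [645.4 -81.5 158.7]
13.6 [ 0.6455 -0.0814  0.159 ] [0.5 0.1 0.3] 0.9989719944035071
```

View pics/a8.png

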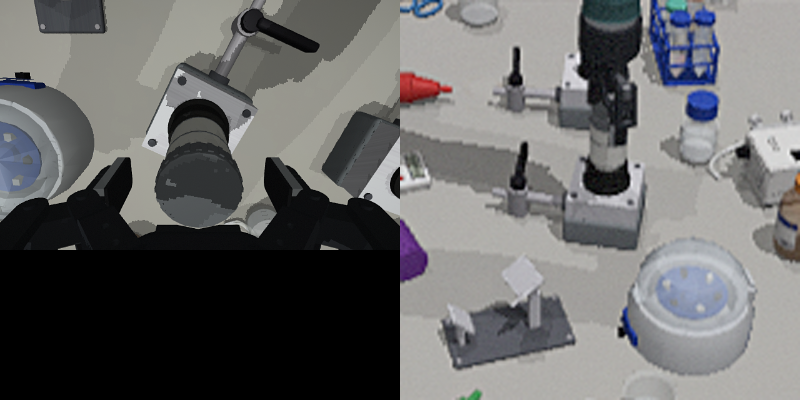

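Call:
apply_moves([
  [1,0,0,0.2,0],
  [1,0,0,0.5,0],
  [1,0,0,0.8,0],
  [1,0,0,0.9,-0.3],
  [1,0,0,0.9,-1],
  [1,-0.3,0.2,0,-1],
  [1,-0.3,0.2,0,-1],
  [1,-0.3,0.2,0,-1],
  [1,-0.3,0.2,0,-1],
  [1,-0.3,0.2,0,-1],
])

```text
t: 14.53
ee_pos: [0.5852, -0.0411, 0.2921]
tool_rot: [[-0.882, 0.472, 0.001], [0.472, 0.882, -0.0], [-0.001, 0.0, -1.0]]
ft_force: [-0.9, 0.5, -0.6]
gripper_width: 1.0
```

Call:
apply_moves([
  [1,-0.3,0.2,0,-1],
  [1,-0.3,0.2,0,-1],
  [1,-0.3,0.2,0,-1],
  [1,-0.2,0.2,0,-1],
  [1,0,0.1,0,-1],
  [1,0,0,0,-1],
  [1,0,0,0,-1],
  [1,0,0,0,-1],
  [1,0,0,0,0],
])

```text
t: 15.28
ee_pos: [0.5417, -0.0053, 0.292]
tool_rot: [[-0.123, 0.992, 0.001], [0.992, 0.123, -0.0], [-0.0, 0.001, -1.0]]
ft_force: [0.3, 0.6, -0.6]
gripper_width: 1.002
```

Run:
```python
from h import *
from cell import *
s,d,_=look('b1',(270,150,430,310));print(s['tool_rot'].round(3),s['joint_pos'].round(1))
P=wcloud(d,s);p=cv2.imread('pics/b1w.png').max(2)
m=(p<60)&(abs(P[...,2]-.066)<.008)&(abs(P[...,0]-.54)<.06)&(abs(P[...,1]+.02)<.07)
Q=P[m]*1000;print(m.sum(),Q.min(0),Q.max(0),cv2.minAreaRect(Q[:,:2].astype(np.float32)))
```

```text
15.2833 [ 0.5417 -0.0053  0.292 ] [ 0.3  0.6 -0.6] 1.0023089676486128
[[-0.123  0.992  0.001]
 [ 0.992  0.123 -0.   ]
 [-0.     0.001 -1.   ]] [-7.4  5.8 -6.4 77.7 -0.  75.5]
824 [520.61343148 -88.94759801  58.14281249] [599.93344052  14.40504329  73.94794432] ((547.1360473632812, -49.170654296875), (53.77879333496094, 121.04991149902344), 29.322635650634766)
```

View pics/b1.png

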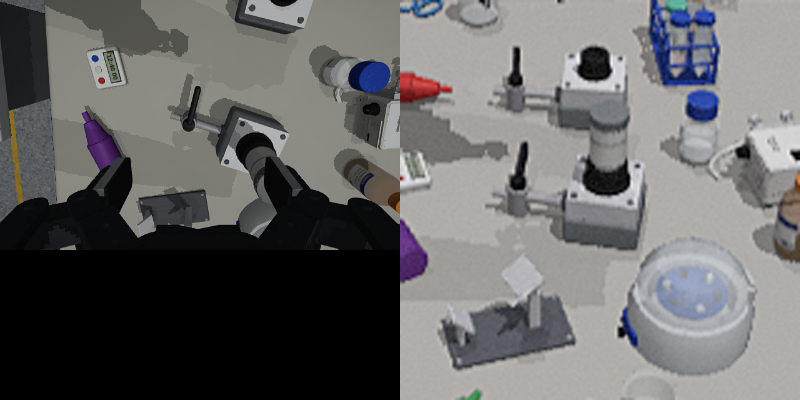

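Run:
```python
from h import *
from cell import *
s=read_state();p,d=read_camera('wrist');P=wcloud(d,s)
m=(p.max(2)<60)&(abs(P[...,2]-.068)<.006)&(abs(P[...,0]-.537)<.022)&(P[...,1]>-.075)&(P[...,1]<.03)
Q=P[m]*1000;r=cv2.minAreaRect(Q[:,:2].astype(np.float32));print(m.sum(),r,np.median(Q[:,2]))
print(cv2.boxPoints(r).round(1).tolist())
l=Q[Q[:,1]>-30];v=cv2.fitLine(l[:,:2].astype(np.float32),cv2.DIST_HUBER,0,.01,.01).ravel();print(v,np.degrees(np.arctan2(v[1],v[0])))
```

```text
790 ((532.2496948242188, -25.004619598388672), (79.26140594482422, 20.242368698120117), 87.65623474121094) 70.39316389337586
[[520.5, -64.19999694824219], [540.7000122070312, -65.0], [544.0, 14.199999809265137], [523.7999877929688, 15.0]]
[ 1.2941222e-01  9.9159086e-01  5.3672064e+02 -7.1089911e+00] 82.56437
```

Call:
apply_moves([
  [0,-0.11,0.05,-0.2,-0.7],
  [0,0,0,-0.6,-0.7],
  [0,0,0,-0.9,-0.7],
  [0,0,0,-0.9,0],
  [0,0,0,-0.9,0],
  [0,0,0,0,0],
  [0,0,0,0,0],
])

```text
t: 16.02
ee_pos: [0.5351, -0.0032, 0.1496]
tool_rot: [[0.125, 0.992, -0.005], [0.992, -0.125, 0.001], [-0.0, -0.005, -1.0]]
ft_force: [1.1, -0.5, 0.2]
gripper_width: 0.496
```

Run:
```python
from h import *
look('b2',(270,150,430,310))
```

```text
16.0167 [ 0.5351 -0.0032  0.1496] [ 1.1 -0.5  0.2] 0.49629251052190315
```

View pics/b2w.png

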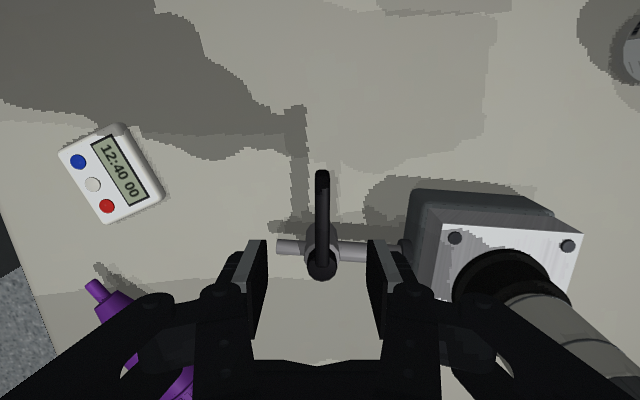

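Call:
apply_moves([
  [0,0,0,-0.6,0],
  [0,0,0,-0.7,0],
  [0,0,0,-0.6,0],
  [0,0,0,-0.4,0],
  [0,0,0,-0.1,0],
  [-0.6,0,0,0,0],
  [-0.6,0,0,0,0],
  [-0.6,0,0,0,0],
  [-0.6,0,0,0,0],
])

```text
t: 16.87
ee_pos: [0.5392, -0.0036, 0.0573]
tool_rot: [[0.126, 0.992, 0.004], [0.992, -0.126, -0.001], [-0.0, 0.004, -1.0]]
ft_force: [0.7, -0.5, 1.3]
gripper_width: 0.205
```

Run:
```python
from h import *
look('b3',(270,150,430,310))
```

```text
16.8667 [ 0.5392 -0.0036  0.0573] [ 0.7 -0.5  1.3] 0.20543970552295956
```

View pics/b3.png

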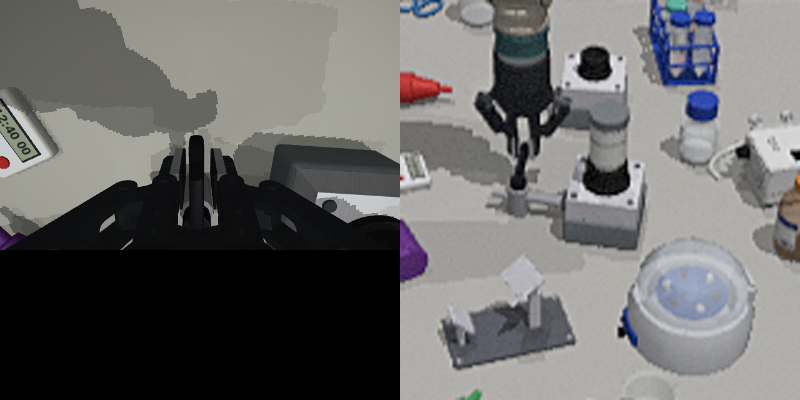

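Run:
```python
import numpy as np
n=18;th=np.radians(np.linspace(82.6,172.6,n+1));p=52*np.c_[np.cos(th),np.sin(th)];d=np.diff(p,axis=0)/40
d[0]+=np.array([6.7-8.1,0.2])/40
print(d.round(3).tolist(),np.radians(5)/.12)
```

```text
[[-0.148, 0.015], [-0.113, -0.0], [-0.113, -0.01], [-0.112, -0.02], [-0.109, -0.03], [-0.107, -0.039], [-0.103, -0.048], [-0.098, -0.057], [-0.093, -0.065], [-0.087, -0.073], [-0.08, -0.08], [-0.073, -0.087], [-0.065, -0.093], [-0.057, -0.098], [-0.048, -0.103], [-0.039, -0.107], [-0.029, -0.11], [-0.019, -0.112]] 0.727220521664304
```

Call:
apply_moves([
  [-0.6,0,0,-0.15,0],
  [-0.6,-0.15,0.015,0,0.73],
  [-0.6,-0.113,0,0,0.73],
  [-0.6,-0.113,-0.01,0,0.73],
  [-0.6,-0.112,-0.02,0,0.73],
  [-0.6,-0.11,-0.03,0,0.73],
  [-0.6,-0.107,-0.039,0,0.73],
  [-0.6,-0.103,-0.048,0,0.73],
  [-0.6,-0.098,-0.057,0,0.73],
  [-0.6,-0.093,-0.065,0,0.73],
])

```text
t: 17.8
ee_pos: [0.4984, -0.0138, 0.0494]
tool_rot: [[-0.618, 0.786, 0.003], [0.786, 0.618, -0.0], [-0.002, 0.002, -1.0]]
ft_force: [1.8, -0.6, -0.4]
gripper_width: 0.198
```

Call:
apply_moves([
  [-0.6,-0.087,-0.073,0,0.73],
  [-0.6,-0.08,-0.08,0,0.73],
  [-0.6,-0.073,-0.087,0,0.73],
  [-0.6,-0.065,-0.093,0,0.73],
  [-0.6,-0.057,-0.098,0,0.73],
  [-0.6,-0.048,-0.103,0,0.73],
  [-0.6,-0.04,-0.107,0,0.73],
  [-0.6,-0.03,-0.11,0,0.5],
  [-0.6,0,0,0,0],
])

```text
t: 18.55
ee_pos: [0.4784, -0.044, 0.0492]
tool_rot: [[-0.972, 0.233, 0.001], [0.233, 0.972, -0.0], [-0.001, 0.0, -1.0]]
ft_force: [-0.4, 0.5, -0.5]
gripper_width: 0.2
```

Run:
```python
from h import *
look('b4',(270,150,430,310))
```

```text
18.55 [ 0.4784 -0.044   0.0492] [-0.4  0.5 -0.5] 0.2000668897060673
```

View pics/b4.png

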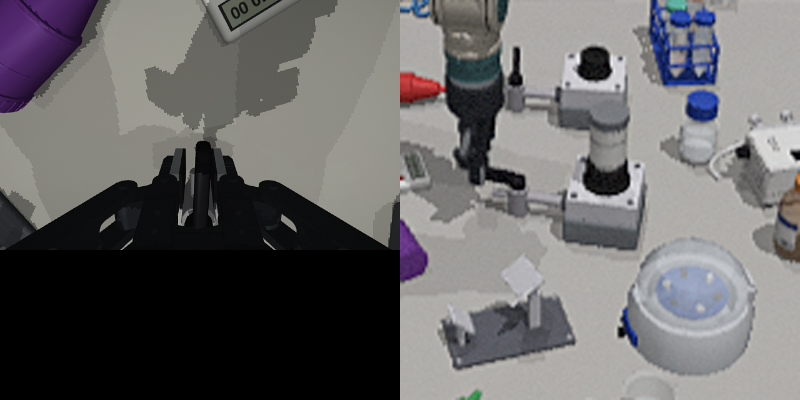

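Call:
apply_moves([
  [-0.6,-0.01,-0.08,0,0],
  [-0.6,0,-0.04,0,0],
  [-0.6,0,0,0,0],
])

```text
t: 18.9
ee_pos: [0.4768, -0.048, 0.0488]
tool_rot: [[-0.972, 0.234, -0.002], [0.234, 0.972, 0.001], [0.002, 0.001, -1.0]]
ft_force: [-0.9, 1.0, 0.2]
gripper_width: 0.199
```

Call:
apply_moves([
  [-0.6,0,-0.04,0,0],
  [-0.6,0,-0.04,0,0],
  [-0.6,0,-0.04,0,0],
  [-0.6,0,0,0,0],
])

```text
t: 19.23
ee_pos: [0.4767, -0.049, 0.0487]
tool_rot: [[-0.973, 0.231, -0.001], [0.231, 0.973, 0.011], [0.003, 0.01, -1.0]]
ft_force: [-0.8, 13.0, 2.5]
gripper_width: 0.198
```

Call:
apply_moves([
  [-0.6,0,0.1,0,0],
  [-0.6,0,0.07,0,0],
  [-0.3,0,0,0,0],
  [0,0,0,0,0],
  [0,0,0,0,0],
  [0,0,0,0.3,0],
  [0,0,0,0.7,0],
  [0,0,0,0.9,0],
  [0,0,0,0.9,0],
  [0,0,0,0.9,0],
])

```text
t: 20.07
ee_pos: [0.4772, -0.0467, 0.1986]
tool_rot: [[-0.972, 0.234, -0.0], [0.234, 0.972, -0.0], [0.0, -0.001, -1.0]]
ft_force: [1.6, 0.4, 0.2]
gripper_width: 0.502
```

Call:
apply_moves([
  [0,-0.5,0,0.9,0],
  [0,-0.5,0,0.9,0],
  [0,0,0,0,0],
  [0,0,0,0,0],
])

```text
t: 20.4
ee_pos: [0.439, -0.0472, 0.2723]
tool_rot: [[-0.972, 0.234, 0.007], [0.234, 0.972, -0.002], [-0.007, -0.001, -1.0]]
ft_force: [0.8, 0.8, -0.3]
gripper_width: 0.5
```

Run:
```python
from h import *
from cell import *
s,d,_=look('b5',(270,150,430,310))
p,ds=read_camera('scene');cv2.imwrite('pics/b5sc.png',cv2.resize(p[150:350,180:480,::-1],None,fx=2.6,fy=2.6,interpolation=cv2.INTER_CUBIC))
q,dd=read_camera('side')
for n,im,D in(('wrist',cv2.imread('pics/b5w.png'),wcloud(d,s)),('scene',p,cloud('scene',ds)),('side',q,cloud('side',dd))):
    m=(im.max(2)<60)&(abs(D[...,2]-.068)<.006)&(D[...,0]>.45)&(D[...,0]<.525)&(abs(D[...,1]+.045)<.03)
    Q=D[m]*1000
    if len(Q)>10:
        v=cv2.fitLine(Q[:,:2].astype(np.float32),cv2.DIST_HUBER,0,.01,.01).ravel();print(n,len(Q),v,np.degrees(np.arctan2(v[1],v[0])))
    F=D[(abs(D[...,0]-.649)<.03)&(abs(D[...,1]+.079)<.03)&(D[...,2]>.15)];print('funnel top',np.percentile(F[:,2],98) if len(F) else None)
```

```text
20.4 [ 0.439  -0.0472  0.2723] [ 0.8  0.8 -0.3] 0.49993643725864684
wrist 597 [ 9.7851276e-01 -2.0618629e-01  4.9212018e+02 -4.7475136e+01] -11.898952
funnel top None
scene 73 [ 9.8056829e-01 -1.9617799e-01  4.9334476e+02 -5.1863365e+01] -11.313546
funnel top 0.194269628434176
side 48 [ 9.7837180e-01 -2.0685415e-01  4.9044684e+02 -5.1887981e+01] -11.93806
funnel top 0.19457217830729392
```

View pics/b5.png

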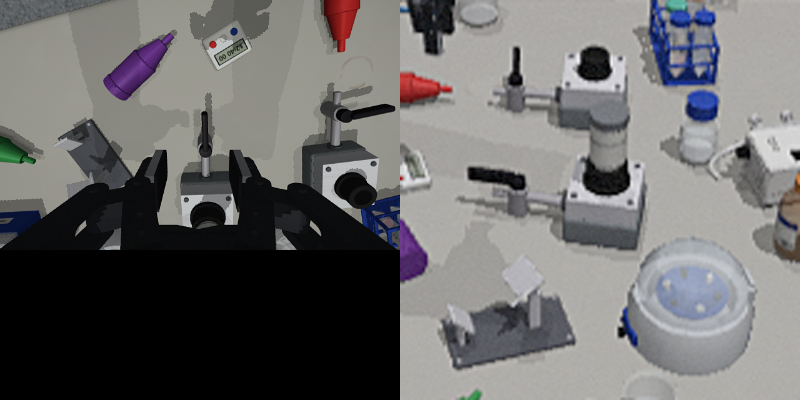

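View pics/b5sc.png

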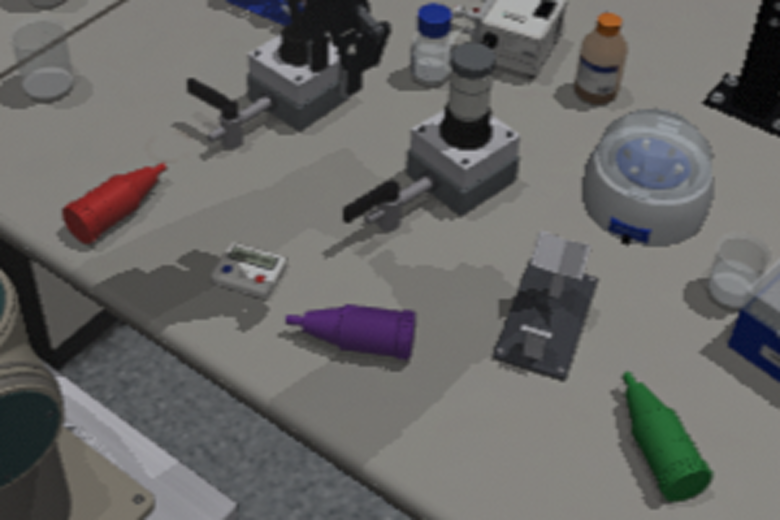

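The lever sits at −11.3 to −11.9°, in line with the pipe (station yaw −11.5°), so the tap is fully open. The funnel stands home with its top at about 192 mm, as expected. The narrow tap, beaker and bottle are undisturbed.

```bash
python3 -c "
from cell import *
print(read_state()['qd'].round(2));print(finish_job())"
```

```text
[ 0.12  0.56 -0.2   0.21  0.08  0.02]
the job is handed in; nothing more can be done
None
```

The job is done and handed in at about 20.6 s. The white funnel stands home in the wide station and that station's tap is fully open.

**Funnel:** I gripped it by the lid rather than the 110 mm body point, because the trough walls would have blocked the fingers there. Since the tool can't tilt, I stood it upright by levering its spout against the socket wall. I then lowered it in until it stopped against about 13 N, and let go.

**Tap:** I straddled the lever and turned it until it met its stop at about 13 N. It appeared to start about 4° away from shut rather than exactly at 0.

**Last checks:**
- **Seating:** with the gripper open, the wrist camera put the spout end at 55.3 mm (55 expected), tilted 0.2° at most. The final scene and side views showed the top at about 194 mm, against 191 expected and a camera tolerance of about 2 mm. The scene and side fits of the seated funnel were much rougher (spout end 35 and 58 mm) because few points were visible, so I relied on the wrist camera.
- **Lever:** it lies at −11.3 to −11.9° in all three cameras, against the station's measured −11.5°.
- **Surroundings:** the final pictures show the other tap, the beaker and the bottle as they were, and the gripper clear of everything.

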